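# Unstack the printer spares into their kit nests

### The arm

A 6-joint arm with a two-finger parallel gripper is mounted at the origin on the work surface. World frame = base frame: x ahead of the robot, y to its left, z up, the work surface at z = 0. Lengths are in mm, angles in rad, forces in N, time in s.
With the tool pointing down it reaches from about 400 to 925 mm from the base axis. Payload 12.5 kg.
Tool frame: the origin (TCP) lies on the centre line of the jaws, within the pads' length; the fingertips stand 14 mm ahead of it and the grasp point (between the pads) lies 5 mm behind it; z points along the fingers, x is the direction in which the jaws open and shut, and the axes are right-handed (so a half turn about z gives the same grasp; the last joint's range is limited). The gripper opens to 95 mm and grips with 3 to 60 N. Pads are 20 mm wide; open, the fingers measure 119 mm over their backs; the gripper's body (75 mm by 180 mm) begins 59 mm behind the grasp point.
Start: joints at [-1.29, 0.491, 1.559, -0, 1.092, -0.106], TCP at [235.79, -578.833, 228.661] pointing down, gripper open.
Joint ranges: [-3.1, 3.1], [-0.84, 2.19], [0.05, 2.79], [-1.13, 4.28], [0.06, 2.93], [-2.69, 2.69]. Speed limits (rad/s): [2.22, 2.22, 2.79, 3.14, 3.14, 3.14].

### API

Orientations are given as [roll, pitch, yaw] about the fixed x, y, z axes, in that order (R = Rz(yaw) Ry(pitch) Rx(roll)).
In Python, from cell import state, read_camera, job_done gives the robot as it stands.
- The arm moves only by the shell command python3 -m handwheel 'ROWS'. ROWS is JSON, a list of rows, each an object of numbers: "hand": the finger opening in m, from 0 to 0.0951; "x", "y", "z": the shift along the world's x, y, z in m; "spin": the turn about the world's z in units of 5 degrees (1.0 is 5 degrees). In form: [{"hand": .., "x": .., "y": .., "z": .., "spin": ..}, ...]. A call has 1 to 20 rows; each row is the pose to reach, as a shift and turn from the pose commanded when the call began; what a row does not reach only later rows make up. A row lasts 1/12 s, in which the tool goes at most 41.7 mm and 7.16 degrees, less where a joint would pass 70% of its speed; a pose out of reach is approached as far as the arm can. A call with a gripper value outside its range is refused whole. The fingers move at their own pace and stop on an object; the grip force is fixed at half the most. Time passes only in rows, so rows that repeat a pose let the fingers close. It gives the time, the measured TCP pose, the force and the opening at its end, in the units of the state.
- state(): the state, without advancing time (a new reading comes with each control period).
- read_camera(name): name is "scene" or "top" or "wrist"; returns a dict with "img" (400x640x3 uint8, red, green, blue), "fx", "fy", "cx", "cy" (pixels), "T" (4x4, takes a point from camera to world coordinates). Camera axes: x right, y down, z forward; pixel columns grow to the right and rows downward; lengths in mm; the calibration is good to about 2 mm. A picture is of the moment at which its call begins. There is no depth.
- job_done(): hands the job in, once; it reports no verdict.
The state is a dict: "t": time; "joints": joint angles; "qvel": joint speeds; "tau": joint torques, N m; "eef_pos": TCP position; "tcp_rot": TCP orientation; "ft_force": force on the tool from outside, world axes, zero at the start; "moment": the same for the moment, N m; "opening": opening from 0.0 (shut) to 1.0 (fully open).
Only numpy, scipy, OpenCV 4.12 (cv2) and the standard library are available. Lean on these libraries where they do the work, as an engineer would, in place of code of your own. Each camera call takes 0.05 s, during which the arm holds its last target. There are 200 camera calls.

### The job

Take apart the stack of printer spares and lay out the kit: the stepper motor in the blue nest, the copper heat sink in the green nest, the black fan in the yellow nest and the power supply in the long white tray. Each must lie flat on the floor of its own nest, the same way up as it was in the stack; set each one down rather than dropping it, and tip nothing over. Leave the bare circuit board where it lies.

Things in the scene. Friction and masses are not known exactly. Their poses are not given: they have to be found in the camera images.
- motor: Stepper motor, square 42 x 42 mm block 38 mm high, silver with a black middle band, about 0.28 kg, its 5 mm shaft pointing up another 22 mm. At the start it stands on the fan. Origin: centre of its underside; x and y along its sides, z up along the shaft.
- heatsink: Copper-coloured finned heat sink, 45 x 45 mm, 35 mm high, about 0.2 kg, graspable like a solid block. At the start it stands on one end of the power supply, beside the fan. Origin: centre of its underside; x and y along its sides, z up.
- fan: Black square axial fan, 60 x 60 mm, 25 mm high, about 0.09 kg, rigid and flat-topped. At the start it lies on the other end of the power supply, with the motor on it; its centre and that of the heat sink are about 95 mm apart. Which end it is on varies. Origin: centre of its underside; x and y along its sides, z up.
- psu: Power supply, grey metal box with dark vent holes, 180 x 64 mm and 30 mm high, about 0.42 kg, at the bottom of the stack, on the bench. Origin: centre of its underside; x along its 180 mm length, y across its 64 mm width, z up. The sides of the fan, the heat sink and the motor are roughly in line with it.
- nest_motor: Square blue plastic nest (shallow open tray) for the motor, fixed to the bench. Inside 66 x 66 mm, outside 74 x 74 mm; floor 3 mm thick, rim 10 mm high above the bench, walls 4 mm thick. Origin: centre of its underside, on the bench; x and y along its sides, z up.
- nest_sink: Square green plastic nest (shallow open tray) for the heat sink, fixed to the bench. Inside 66 x 66 mm, outside 74 x 74 mm; floor 3 mm thick, rim 10 mm high above the bench, walls 4 mm thick. Origin: centre of its underside, on the bench; x and y along its sides, z up.
- nest_fan: Square yellow plastic nest (shallow open tray) for the fan, fixed to the bench. Inside 84 x 84 mm, outside 92 x 92 mm; floor 3 mm thick, rim 10 mm high above the bench, walls 4 mm thick. Origin: centre of its underside, on the bench; x and y along its sides, z up.
- nest_psu: Long white plastic tray for the power supply, fixed to the bench on the other side from the stack. Inside 204 x 88 mm, outside 212 x 96 mm; floor 3 mm thick, rim 10 mm high, walls 4 mm thick. Origin: centre of its underside, on the bench; x along its length, y across, z up. Either way round will do for the power supply.
- board: Bare purple circuit board with parts on it, 80 x 60 mm, 14 mm high in all, lying loose on the bench among the nests; to be left alone. Origin: centre of its underside; x along its length, z up. A bearing 8 mm high and two hand tools (hex key, screwdriver) less than 30 mm high also lie loose between the nests, and nothing else stands in the working area.
There are look-alikes about, which are no part of the job. What is shaped like the fan but purple or red is not meant. Of the things that look like the motor, the smaller one is meant.

How it is judged (in metres and radians):
At the end, for the whole second after the job is handed in: Each part at rest in its own nest (motor blue, heat sink green, fan yellow, supply white): centres within 20 mm sideways, part's underside under 7 mm above the nest's underside (its floor is at 3), leaning under 7 degrees; circuit board within 15 mm of where it lay (horizontal distance between motor and nest_motor below 0.02 m and z of motor in the frame of nest_motor below 0.007 m and angle between each of motor, heatsink, fan, psu's own z axis and vertical below 0.12 rad and linear speed of each of motor, heatsink, fan, psu below 0.02 m/s and angular speed of each of motor, heatsink, fan, psu below 0.2 rad/s and horizontal distance between heatsink and nest_sink below 0.02 m and z of heatsink in the frame of nest_sink below 0.007 m and horizontal distance between fan and nest_fan below 0.02 m and z of fan in the frame of nest_fan below 0.007 m and horizontal distance between psu and nest_psu below 0.02 m and z of psu in the frame of nest_psu below 0.007 m and distance of board from where it was at the start of the episode below 0.015 m); the robot touches nothing.
It fails at once if a part of the stack is tipped over (leaning more than 35 degrees) (angle between any of motor, heatsink, fan, psu's own z axis and vertical above 0.61 rad).
It fails at once if a part is dropped into its place: not held while over it and more than 20 mm above its floor ((horizontal distance between motor and nest_motor below 0.045 m and z of motor in the frame of nest_motor above 0.023 m and contact force between the fingers and motor below 0.02 N) or (horizontal distance between heatsink and nest_sink below 0.045 m and z of heatsink in the frame of nest_sink above 0.023 m and contact force between the fingers and heatsink below 0.02 N) or (horizontal distance between fan and nest_fan below 0.045 m and z of fan in the frame of nest_fan above 0.023 m and contact force between the fingers and fan below 0.02 N) or (horizontal distance between psu and nest_psu below 0.045 m and z of psu in the frame of nest_psu above 0.023 m and contact force between the fingers and psu below 0.02 N)).
It fails at once if the bare circuit board is shifted by more than 15 mm (distance of board from where it was at the start of the episode above 0.015 m).
It also fails if it takes over 128 s, if anything falls off the work surface, if the arm or the gripper's body presses on something with over 40 N, if the wrist force passes 120 N, or if a joint passes its speed limit or range.

## Working session

There is one attempt and no reset: what is moved stays moved. The work goes in short steps, Python scripts to look and compute and a shell command to move; the robot and the scene stay as the last step left them, time stands still between calls to the robot, and variables do not carry over. Pictures are saved under pics/ and viewed, about 12 in all and at most 16, crops included, and the job is handed in when it is done.

```bash
mkdir -p pics; ls
python3 - <<'E'
from cell import state, read_camera
import cv2
print(state())
for n in ("scene","top"):
    c=read_camera(n); cv2.imwrite(f"pics/{n}0.png",c["img"][:,:,::-1]); print(n,c["fx"],c["fy"],c["cx"],c["cy"],c["T"])
E
```

```text
pics
{'t': 0.0, 'joints': array([-1.28957262e+00,  4.91551608e-01,  1.55948934e+00, -3.06090300e-06,
        1.09170251e+00, -1.05606891e-01]), 'qvel': array([ 0.00034282, -0.00043401,  0.00129258,  0.00019222,  0.00040076,
       -0.00235413]), 'tau': array([ 1.03582970e-03, -6.12654519e+01, -2.58175188e+01,  6.93230052e-02,
        4.82387957e-02, -1.29408932e-04]), 'eef_pos': array([ 235.73142087, -578.57137094,  228.05294876]), 'tcp_rot': array([-3.14147405e+00,  1.14467393e-03, -1.18396425e+00]), 'ft_force': array([-0.27826017,  0.52067708,  1.2276072 ]), 'moment': array([-0.03891818,  0.04798114,  0.03202665]), 'opening': 0.9940102711466002}
scene 493.0265630717135 493.0265630717135 314.339142529561 206.18959773472167 [[ 3.62778130e-01  8.06567763e-01 -4.66733834e-01  1.21507051e+03]
 [ 9.31873276e-01 -3.12890172e-01  1.83608112e-01 -2.09328845e+02]
 [ 2.05595466e-03 -5.01545794e-01 -8.65128655e-01  1.20987809e+03]
 [ 0.00000000e+00  0.00000000e+00  0.00000000e+00  1.00000000e+00]]
top 432.81778470365634 432.81778470365634 319.1500369026705 201.22760580565298 [[ 6.79127427e-03 -9.81826378e-01  1.89659808e-01  4.36564407e+02]
 [-9.99905921e-01 -4.40715583e-03  1.29894337e-02  3.82896478e+01]
 [-1.19175083e-02 -1.89730180e-01 -9.81763939e-01  9.70191787e+02]
 [ 0.00000000e+00  0.00000000e+00  0.00000000e+00  1.00000000e+00]]
```

View pics/top0.png

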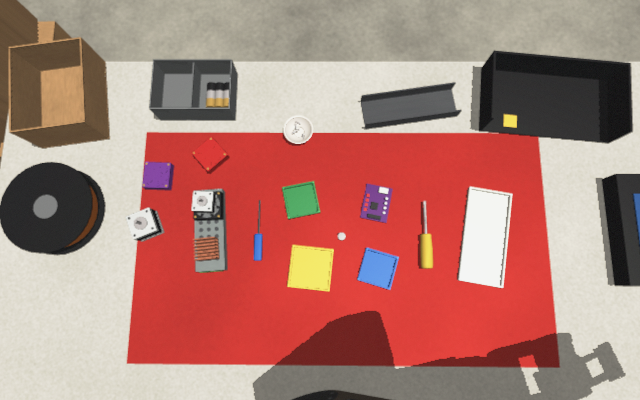

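View pics/scene0.png

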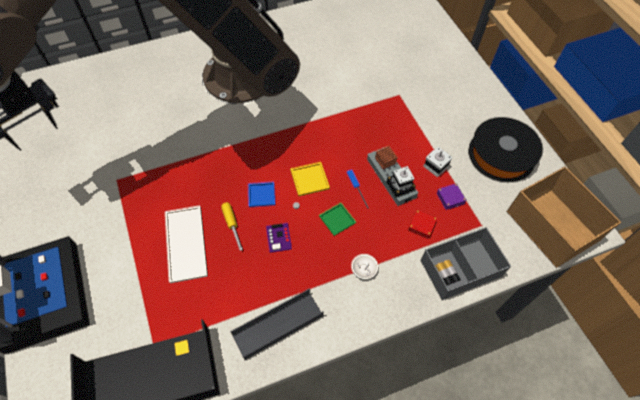

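Top: motor candidates are (205,203), on the stack, and (144,222), larger and on the bench. Fan candidates are black under the motor at (208,205), purple (157,175) and red (210,155). The heat sink is at (206,248). I choose the stack items and check them in a crop.

```bash
cat > h.py <<'E'
import numpy as np, cv2
from cell import state, read_camera
def ray(c,uv,z):
    uv=np.atleast_2d(np.array(uv,float)); T=np.array(c["T"])
    d=np.c_[(uv[:,0]-c["cx"])/c["fx"],(uv[:,1]-c["cy"])/c["fy"],np.ones(len(uv))]@T[:3,:3].T
    return T[:3,3]+d*((z-T[2,3])/d[:,2])[:,None]
def hsv(c): return cv2.cvtColor(c["img"],cv2.COLOR_RGB2HSV)
def blobs(m,amin=100):
    cs,_=cv2.findContours(m.astype(np.uint8),cv2.RETR_EXTERNAL,cv2.CHAIN_APPROX_NONE)
    return [k for k in cs if cv2.contourArea(k)>amin]
def rect(c,k,z):
    p=ray(c,k.reshape(-1,2),z)[:,:2]
    (x,y),(w,h),a=cv2.minAreaRect(p.astype(np.float32)); 
    if w<h: w,h,a=h,w,a+90
    return [round(float(v),1) for v in (x,y,w,h,(a+90)%180-90)]
R={"blue":((100,120,80),(125,255,255)),"green":((50,100,50),(85,255,255)),"yellow":((22,110,120),(35,255,255)),"purple":((126,80,40),(155,255,255)),"white":((0,0,170),(179,60,255))}
E
python3 - <<'E'
from h import *
for n in ("top","scene"):
    c=read_camera(n); H=hsv(c)
    for k,(a,b) in R.items():
        for q in blobs(cv2.inRange(H,a,b),150):
            u=q.reshape(-1,2).mean(0)
            if n=="top" and not(140<u[0]<530 and 140<u[1]<330): continue
            if n=="scene" and not(130<u[0]<480 and 120<u[1]<300): continue
            print(n,k,u.round(),rect(c,q,9))
    x0,y0,w,h=(125,135,120,150) if n=="top" else (355,135,110,105)
    cv2.imwrite(f"pics/{n}1.png",cv2.resize(c["img"][y0:y0+h,x0:x0+w,::-1],None,fx=5,fy=5,interpolation=cv2.INTER_CUBIC)[:600] if n=="scene" else cv2.resize(c["img"][y0:y0+h,x0:x0+w,::-1],None,fx=4,fy=4,interpolation=cv2.INTER_CUBIC))
E
```

```text
top blue [378. 268.] [473.7, -78.0, 72.3, 72.2, -16.4]
top blue [258. 246.] [519.4, 187.3, 55.8, 15.6, 1.9]
top green [300. 199.] [626.0, 93.5, 73.0, 71.9, 11.8]
top yellow [310. 268.] [473.8, 69.7, 92.2, 91.1, 84.2]
top yellow [426. 251.] [512.9, -185.6, 73.0, 22.0, -2.2]
top purple [376. 202.] [619.8, -76.8, 78.3, 58.0, -11.4]
top purple [157. 175.] [682.2, 423.0, 66.4, 61.6, -89.8]
top white [202. 201.] [624.0, 317.2, 46.3, 45.8, 0.3]
top white [485. 237.] [545.7, -318.4, 212.5, 97.7, -9.8]
scene blue [261. 194.] [474.8, -80.8, 74.5, 71.6, -16.5]
scene green [337. 219.] [627.4, 90.2, 73.0, 72.8, 11.1]
scene yellow [229. 215.] [506.1, -187.1, 77.8, 22.8, -0.3]
scene yellow [309. 178.] [474.9, 66.5, 92.8, 91.4, -6.3]
scene purple [279. 237.] [622.4, -80.8, 78.5, 57.8, -11.3]
scene purple [451. 196.] [676.4, 420.7, 66.6, 66.2, 87.5]
scene white [185. 244.] [545.3, -320.7, 213.3, 96.4, -9.8]
scene white [403. 174.] [560.2, 328.5, 45.7, 44.6, -2.8]
scene white [374. 216.] [497.9, 352.7, 1446.0, 960.8, -25.5]
```

View pics/top1.png

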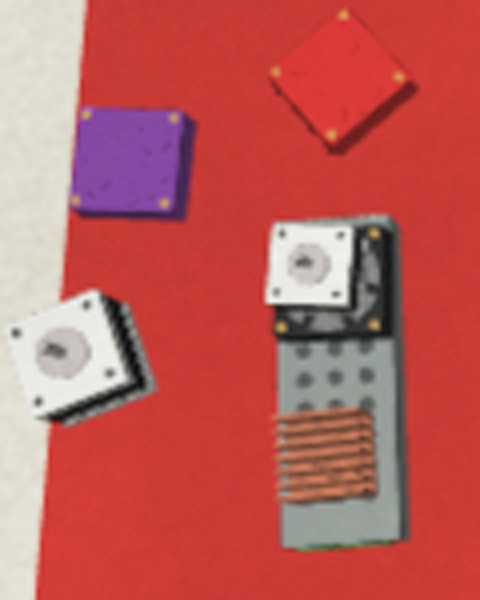

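View pics/scene1.png

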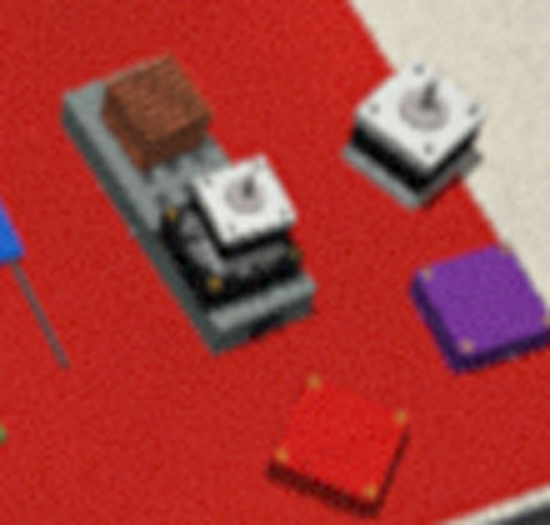

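Run:
```python
from h import *
for n,(x0,y0,x1,y1) in (("top",(185,180,230,280)),("scene",(365,140,422,208))):
    c=read_camera(n); H=hsv(c); M=np.zeros(H.shape[:2],np.uint8); M[y0:y1,x0:x1]=1
    for nm,lo,hi,z in (("motor",(0,0,165),(179,60,255),93),("sink",(4,70,60),(18,190,230),65)):
        m=cv2.morphologyEx(cv2.inRange(H,lo,hi)*M,cv2.MORPH_CLOSE,np.ones((5,5)))
        for q in blobs(m,80): print(n,nm,q.reshape(-1,2).mean(0).round(),rect(c,q,z))
    if n=="top":
        f=lambda P:ray(c,np.array(P,float)/4+(125-.5,135-.5),30)[:,:2].round(1).tolist()
        print("psu",f([(283,548),(402,540),(393,222)]))
        print("fan right edge/bottom",(ray(c,np.array([(391,228),(391,337),(276,337)],float)/4+(124.5,134.5),55)[:,:2]).round(1).tolist())
    else:
        g=lambda P,z:ray(c,np.array(P,float)/5+(354.5,134.5),z)[:,:2].round(1).tolist()
        print("psu",g([(62,100),(218,338),(315,287)],30))
```

```text
top motor [202. 201.] [607.6, 292.8, 42.2, 41.8, 0.3]
top sink [205. 249.] [510.2, 287.4, 52.5, 47.3, -84.5]
psu [[462.9, 316.4], [467.6, 252.4], [642.7, 265.9]]
fan right edge/bottom [[633.9, 260.7], [574.2, 257.8], [573.9, 319.6]]
scene motor [403. 174.] [605.3, 290.5, 43.2, 42.6, -0.2]
scene sink [385. 157.] [518.2, 282.1, 65.2, 60.4, 6.3]
psu [[470.5, 249.3], [650.5, 263.0], [640.2, 328.7]]
```

The crops confirm it. Top crop: small motor at (312,262) on the black fan, heat sink at (327,455) on the grey supply, and the bigger motor alone on the bench at (62,355). Scene crop: the motor top is at (245,200). I'll move above the motor.

```bash
python3 -m handwheel '[{"hand":0.095,"x":0.37,"y":0.87,"z":0.03,"spin":-4.2},{"hand":0.095,"x":0.37,"y":0.87,"z":0.03,"spin":-4.2},{"hand":0.095,"x":0.37,"y":0.87,"z":0.03,"spin":-4.2},{"hand":0.095,"x":0.37,"y":0.87,"z":0.03,"spin":-4.2},{"hand":0.095,"x":0.37,"y":0.87,"z":0.03,"spin":-4.2},{"hand":0.095,"x":0.37,"y":0.87,"z":0.03,"spin":-4.2},{"hand":0.095,"x":0.37,"y":0.87,"z":0.03,"spin":-4.2},{"hand":0.095,"x":0.37,"y":0.87,"z":0.03,"spin":-4.2},{"hand":0.095,"x":0.37,"y":0.87,"z":0.03,"spin":-4.2},{"hand":0.095,"x":0.37,"y":0.87,"z":0.03,"spin":-4.2},{"hand":0.095,"x":0.37,"y":0.87,"z":0.03,"spin":-4.2},{"hand":0.095,"x":0.37,"y":0.87,"z":0.03,"spin":-4.2},{"hand":0.095,"x":0.37,"y":0.87,"z":0.03,"spin":-4.2},{"hand":0.095,"x":0.37,"y":0.87,"z":0.03,"spin":-4.2},{"hand":0.095,"x":0.37,"y":0.87,"z":0.03,"spin":-4.2},{"hand":0.095,"x":0.37,"y":0.87,"z":0.03,"spin":-4.2},{"hand":0.095,"x":0.37,"y":0.87,"z":0.03,"spin":-4.2},{"hand":0.095,"x":0.37,"y":0.87,"z":0.03,"spin":-4.2},{"hand":0.095,"x":0.37,"y":0.87,"z":0.03,"spin":-4.2},{"hand":0.095,"x":0.37,"y":0.87,"z":0.03,"spin":-4.2}]'
```

```text
t: 1.97
eef_pos: [562.1, 189.9, 255.2]
tcp_rot: [-3.141, -0.0, -1.55]
ft_force: [1.1, -0.4, -0.3]
opening: 0.996
```

```bash
python3 -m handwheel '[{"x":0.02,"y":0.04,"z":0},{"x":0.035,"y":0.075,"z":0},{"x":0.04,"y":0.09,"z":0},{"x":0.04,"y":0.09,"z":0}]'
python3 - <<'E'
from h import *
s=state();print(s["eef_pos"],s["tcp_rot"])
c=read_camera("wrist");cv2.imwrite("pics/w1.png",c["img"][:,:,::-1]);print(c["fx"],c["cx"],c["cy"],c["T"])
E
```

```text
[562.10419644 189.90769647 255.2432403 ] [-3.14142411e+00 -8.47056040e-05 -1.55025082e+00]
330.29217180810724 320.98843607060775 197.24158987311367 [[ 2.08732708e-02 -9.63386932e-01 -2.67301188e-01  6.36815118e+02]
 [-9.99782070e-01 -2.00214122e-02 -5.91226344e-03  1.91606575e+02]
 [ 3.44050081e-04  2.67366344e-01 -9.63594894e-01  4.10905699e+02]
 [ 0.00000000e+00  0.00000000e+00  0.00000000e+00  1.00000000e+00]]invalid input
```

View pics/w1.png

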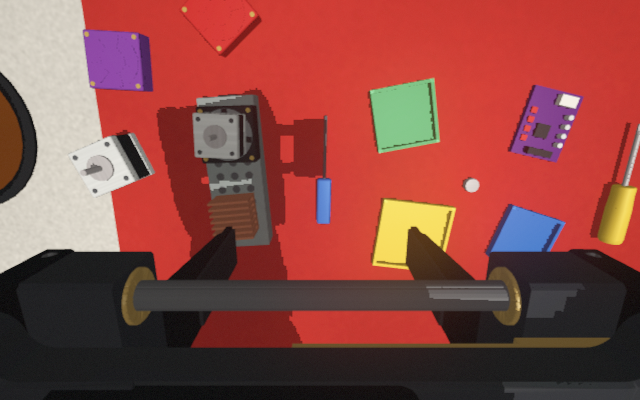

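The wrist view shows the motor at (217,135) and the heat sink at (233,215). I'll shift to centre the stack.

```bash
python3 -m handwheel '[{"hand":0.095,"x":-0.015,"y":0.04,"z":0,"spin":0},{"hand":0.095,"x":-0.03,"y":0.08,"z":0,"spin":0},{"hand":0.095,"x":-0.03,"y":0.1,"z":0,"spin":0},{"hand":0.095,"x":-0.03,"y":0.1,"z":0,"spin":0},{"hand":0.095,"x":-0.03,"y":0.1,"z":0,"spin":0}]'
python3 - <<'E'
from h import *
c=read_camera("wrist");cv2.imwrite("pics/w2.png",c["img"][:,:,::-1]);np.save("w2.npy",c,allow_pickle=True)
cv2.imwrite("pics/w2c.png",cv2.resize(c["img"][40:240,230:430,::-1],None,fx=3,fy=3,interpolation=cv2.INTER_CUBIC))
E
```

```text
t: 2.43
eef_pos: [531.3, 288.6, 254.9]
tcp_rot: [3.141, -0.0, -1.548]
ft_force: [0.0, -0.2, 0.4]
opening: 0.999
```

View pics/w2c.png

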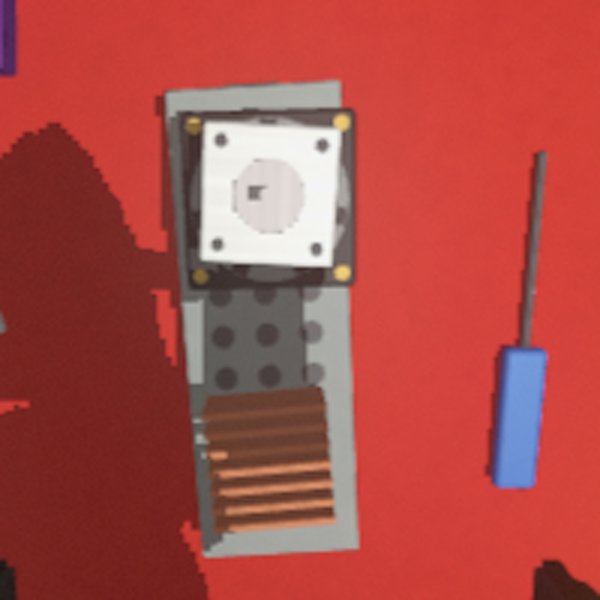

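Crop: the motor top spans (203,122)–(332,266), the fan outline (180,113)–(353,285), the sink top (205,398)–(335,522) and the supply (167,93)–(358,548).

Run:
```python
from h import *
c=np.load("w2.npy",allow_pickle=True).item()
for nm,P,z in (("motor",[(203,122),(340,127),(332,266),(202,260)],93),("sink",[(205,398),(322,388),(335,522),(218,530)],65),("fan",[(180,113),(355,108),(353,285),(186,290)],55),("psu",[(167,93),(340,80),(358,548),(205,556)],30)):
    p=ray(c,np.array(P)/3+(229.7,39.7),z)[:,:2]
    e=[np.hypot(*(p[(i+1)%4]-p[i])).round(1) for i in range(4)]
    d=p[0]-p[3]+p[1]-p[2]; print(nm,p.mean(0).round(1),e,"yaw",np.degrees(np.arctan2(d[1],d[0])).round(1))
```

```text
motor [606.8 291.7] [np.float64(41.5), np.float64(41.4), np.float64(40.9), np.float64(40.9)] yaw -0.7
sink [514.5 289.6] [np.float64(41.6), np.float64(50.2), np.float64(43.1), np.float64(49.5)] yaw 6.7
fan [604.8 292.1] [np.float64(59.2), np.float64(59.0), np.float64(59.1), np.float64(59.1)] yaw 1.9
psu [555.6 291.3] [np.float64(62.4), np.float64(178.5), np.float64(62.5), np.float64(177.5)] yaw 4.7
```

```bash
python3 -m handwheel '[{"hand":0.095,"x":0.035,"y":0.003,"z":0,"spin":-0.4},{"hand":0.095,"x":0.0755,"y":0.003,"z":0,"spin":-0.4},{"hand":0.095,"x":0.0755,"y":0.003,"z":-0.04,"spin":-0.4},{"hand":0.095,"x":0.0755,"y":0.003,"z":-0.08,"spin":-0.4},{"hand":0.08,"x":0.0755,"y":0.003,"z":-0.12,"spin":-0.4},{"hand":0.08,"x":0.0755,"y":0.003,"z":-0.15,"spin":-0.4},{"hand":0.08,"x":0.0755,"y":0.003,"z":-0.165,"spin":-0.4},{"hand":0.08,"x":0.0755,"y":0.003,"z":-0.174,"spin":-0.4},{"hand":0.08,"x":0.0755,"y":0.003,"z":-0.174,"spin":-0.4},{"hand":0.08,"x":0.0755,"y":0.003,"z":-0.174,"spin":-0.4}]'
```

```text
t: 3.32
eef_pos: [607.9, 290.0, 81.8]
tcp_rot: [-3.141, 0.0, -1.586]
ft_force: [1.4, 0.4, 0.1]
opening: 0.842
```

```bash
python3 -m handwheel '[{"hand":0.055,"x":0,"y":0,"z":0,"spin":0},{"hand":0.046,"x":0,"y":0,"z":0,"spin":0},{"hand":0.044,"x":0,"y":0,"z":0,"spin":0},{"hand":0.035,"x":0,"y":0,"z":0,"spin":0},{"hand":0.03,"x":0,"y":0,"z":0,"spin":0},{"hand":0.03,"x":0,"y":0,"z":0,"spin":0},{"hand":0.03,"x":0,"y":0,"z":0,"spin":0},{"hand":0.03,"x":0,"y":0,"z":0,"spin":0}]'
```

```text
t: 3.98
eef_pos: [607.3, 290.8, 81.3]
tcp_rot: [-3.141, 0.0, -1.585]
ft_force: [-0.7, 1.2, 3.4]
opening: 0.441
```

```bash
python3 -m handwheel '[{"hand":0.03,"x":0,"y":0,"z":0.01,"spin":0},{"hand":0.03,"x":0,"y":0,"z":0.03,"spin":0},{"hand":0.03,"x":0,"y":0,"z":0.055,"spin":0},{"hand":0.03,"x":-0.006,"y":-0.016,"z":0.065,"spin":-0.2},{"hand":0.03,"x":-0.016,"y":-0.044,"z":0.065,"spin":-0.5},{"hand":0.03,"x":-0.028,"y":-0.077,"z":0.065,"spin":-0.8},{"hand":0.03,"x":-0.04,"y":-0.111,"z":0.065,"spin":-1.1},{"hand":0.03,"x":-0.052,"y":-0.145,"z":0.065,"spin":-1.4},{"hand":0.03,"x":-0.064,"y":-0.179,"z":0.065,"spin":-1.7},{"hand":0.03,"x":-0.076,"y":-0.213,"z":0.065,"spin":-2.0},{"hand":0.03,"x":-0.088,"y":-0.247,"z":0.065,"spin":-2.3},{"hand":0.03,"x":-0.1,"y":-0.28,"z":0.065,"spin":-2.6},{"hand":0.03,"x":-0.112,"y":-0.313,"z":0.06,"spin":-2.9},{"hand":0.03,"x":-0.122,"y":-0.34,"z":0.04,"spin":-3.1},{"hand":0.03,"x":-0.13,"y":-0.362,"z":0.02,"spin":-3.1},{"hand":0.03,"x":-0.1325,"y":-0.37,"z":0.0,"spin":-3.1},{"hand":0.03,"x":-0.1325,"y":-0.37,"z":-0.01,"spin":-3.1},{"hand":0.03,"x":-0.1325,"y":-0.37,"z":-0.02,"spin":-3.1},{"hand":0.03,"x":-0.1325,"y":-0.37,"z":-0.02,"spin":-3.1},{"hand":0.03,"x":-0.1325,"y":-0.37,"z":-0.02,"spin":-3.1}]'
python3 - <<'E'
from h import *
for n in ("wrist","scene"):
    c=read_camera(n); H=hsv(c)
    I=c["img"] if n=="wrist" else cv2.resize(c["img"][140:250,200:400],None,fx=3.2,fy=3.2)
    cv2.imwrite(f"pics/{n}3.png",I[:,:,::-1])
E
```

```text
t: 5.65
eef_pos: [474.7, -79.4, 61.2]
tcp_rot: [3.141, -0.0, -1.856]
ft_force: [1.4, 0.2, -2.3]
opening: 0.437
```

View pics/wrist3.png

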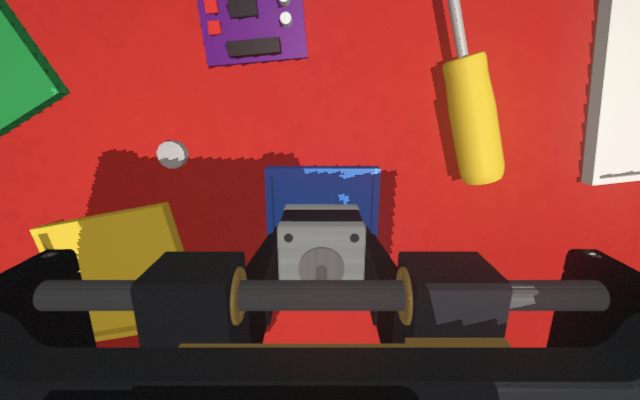

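The motor is held upright at (320,260), square to and centred over the blue nest. I'll lower and release.

```bash
python3 -m handwheel '[{"hand":0.03,"x":0,"y":0,"z":-0.015,"spin":0},{"hand":0.03,"x":0,"y":0,"z":-0.025,"spin":0},{"hand":0.03,"x":0,"y":0,"z":-0.029,"spin":0},{"hand":0.03,"x":0,"y":0,"z":-0.031,"spin":0},{"hand":0.03,"x":0,"y":0,"z":-0.032,"spin":0},{"hand":0.03,"x":0,"y":0,"z":-0.032,"spin":0},{"hand":0.03,"x":0,"y":0,"z":-0.032,"spin":0}]'
```

```text
t: 6.33
eef_pos: [475.0, -79.4, 29.4]
tcp_rot: [-3.141, -0.0, -1.856]
ft_force: [0.6, -0.1, -2.7]
opening: 0.441
```

```bash
python3 -m handwheel '[{"hand":0.03,"x":0,"y":0,"z":-0.001,"spin":0},{"hand":0.03,"x":0,"y":0,"z":-0.001,"spin":0},{"hand":0.046,"x":0,"y":0,"z":-0.001,"spin":0},{"hand":0.06,"x":0,"y":0,"z":-0.001,"spin":0},{"hand":0.06,"x":0,"y":0,"z":-0.001,"spin":0},{"hand":0.06,"x":0,"y":0,"z":0.005,"spin":0},{"hand":0.06,"x":0,"y":0,"z":0.03,"spin":0},{"hand":0.06,"x":0,"y":0,"z":0.07,"spin":0},{"hand":0.06,"x":0,"y":0,"z":0.11,"spin":0},{"hand":0.08,"x":0.005,"y":0.035,"z":0.13,"spin":1},{"hand":0.095,"x":0.005,"y":0.075,"z":0.15,"spin":2},{"hand":0.095,"x":0.005,"y":0.115,"z":0.17,"spin":3},{"hand":0.095,"x":0.005,"y":0.155,"z":0.18,"spin":4},{"hand":0.095,"x":0.005,"y":0.195,"z":0.18,"spin":4},{"hand":0.095,"x":0.005,"y":0.235,"z":0.18,"spin":4},{"hand":0.095,"x":0.005,"y":0.275,"z":0.18,"spin":4},{"hand":0.095,"x":0.005,"y":0.315,"z":0.18,"spin":4},{"hand":0.095,"x":0.005,"y":0.35,"z":0.18,"spin":4},{"hand":0.095,"x":0.005,"y":0.37,"z":0.18,"spin":4},{"hand":0.095,"x":0.005,"y":0.37,"z":0.18,"spin":4}]'
python3 - <<'E'
from h import *
c=read_camera("wrist");np.save("w4.npy",c,allow_pickle=True)
cv2.imwrite("pics/w4c.png",cv2.resize(c["img"][40:260,220:420,::-1],None,fx=2.7,fy=2.7,interpolation=cv2.INTER_CUBIC))
for n in ("top","scene"):
    c=read_camera(n);H=hsv(c);a=(360,245,400,292) if n=="top" else (235,165,280,210)
    M=np.zeros(H.shape[:2],np.uint8);M[a[1]:a[3],a[0]:a[2]]=1
    for q in blobs(cv2.inRange(H,(0,0,150),(179,60,255))*M,40):print(n,rect(c,q,41))
E
```

```text
t: 8.0
eef_pos: [479.2, 294.0, 209.2]
tcp_rot: [-3.141, 0.001, -1.503]
ft_force: [-0.1, -0.4, -0.5]
opening: 1.0
top [474.4, -78.1, 42.7, 42.3, 73.4]
scene [474.8, -80.9, 42.8, 39.7, 68.8]
```

View pics/w4c.png

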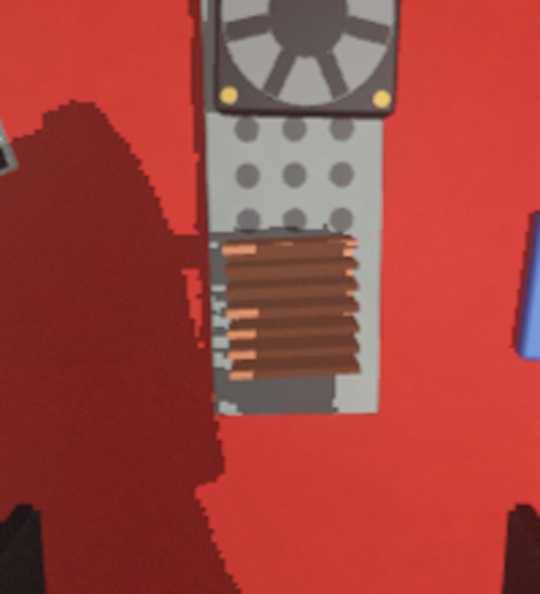

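The motor is centred in the blue nest in both views. In this crop the sink's top is (223,244)–(360,373), with the fan intact at the top.

Run:
```python
from h import *
c=np.load("w4.npy",allow_pickle=True).item()
for nm,P,z in (("sink",[(223,244),(358,236),(360,373),(230,380)],65),("fanbottom",[(216,108),(393,115)],55)):
    p=ray(c,np.array(P)/2.7+(219.7,39.7),z)[:,:2]; print(nm,p.mean(0).round(1),p.round(1).tolist())
print(state()["eef_pos"])
```

```text
sink [511.6 289.9] [[531.7, 314.4], [537.3, 270.2], [491.4, 265.2], [485.9, 309.6]]
fanbottom [575.5 290.4] [[574.6, 319.5], [576.4, 261.3]]
[479.49016719 290.15857432 209.14442887]
```

```bash
python3 -m handwheel '[{"hand":0.08,"x":0.02,"y":0,"z":-0.02,"spin":0.5},{"hand":0.08,"x":0.032,"y":0,"z":-0.06,"spin":0.5},{"hand":0.08,"x":0.032,"y":0,"z":-0.1,"spin":0.5},{"hand":0.08,"x":0.032,"y":0,"z":-0.13,"spin":0.5},{"hand":0.08,"x":0.032,"y":0,"z":-0.147,"spin":0.5},{"hand":0.08,"x":0.032,"y":0,"z":-0.154,"spin":0.5},{"hand":0.06,"x":0.032,"y":0,"z":-0.154,"spin":0.5},{"hand":0.05,"x":0.032,"y":0,"z":-0.154,"spin":0.5},{"hand":0.047,"x":0.032,"y":0,"z":-0.154,"spin":0.5},{"hand":0.04,"x":0.032,"y":0,"z":-0.154,"spin":0.5},{"hand":0.03,"x":0.032,"y":0,"z":-0.154,"spin":0.5},{"hand":0.03,"x":0.032,"y":0,"z":-0.154,"spin":0.5},{"hand":0.03,"x":0.032,"y":0,"z":-0.154,"spin":0.5},{"hand":0.03,"x":0.032,"y":0,"z":-0.154,"spin":0.5}]'
```

```text
t: 9.32
eef_pos: [512.0, 290.7, 55.9]
tcp_rot: [-3.141, 0.0, -1.463]
ft_force: [-1.0, -1.2, 7.5]
opening: 0.475
```

```bash
python3 -m handwheel '[{"hand":0.03,"x":0,"y":0,"z":0.01,"spin":0},{"hand":0.03,"x":0,"y":0,"z":0.03,"spin":0},{"hand":0.03,"x":0,"y":0,"z":0.055,"spin":0},{"hand":0.03,"x":0.008,"y":-0.014,"z":0.07,"spin":0.1},{"hand":0.03,"x":0.022,"y":-0.038,"z":0.07,"spin":0.2},{"hand":0.03,"x":0.037,"y":-0.064,"z":0.07,"spin":0.4},{"hand":0.03,"x":0.053,"y":-0.092,"z":0.07,"spin":0.6},{"hand":0.03,"x":0.07,"y":-0.121,"z":0.07,"spin":0.8},{"hand":0.03,"x":0.086,"y":-0.149,"z":0.07,"spin":1},{"hand":0.03,"x":0.1,"y":-0.173,"z":0.06,"spin":1.1},{"hand":0.03,"x":0.11,"y":-0.19,"z":0.045,"spin":1.1},{"hand":0.03,"x":0.115,"y":-0.199,"z":0.025,"spin":1.1},{"hand":0.03,"x":0.115,"y":-0.199,"z":0.01,"spin":1.1},{"hand":0.03,"x":0.115,"y":-0.199,"z":-0.005,"spin":1.1},{"hand":0.03,"x":0.115,"y":-0.199,"z":-0.015,"spin":1.1},{"hand":0.03,"x":0.115,"y":-0.199,"z":-0.02,"spin":1.1},{"hand":0.03,"x":0.115,"y":-0.199,"z":-0.024,"spin":1.1},{"hand":0.03,"x":0.115,"y":-0.199,"z":-0.027,"spin":1.1},{"hand":0.03,"x":0.115,"y":-0.199,"z":-0.027,"spin":1.1},{"hand":0.03,"x":0.115,"y":-0.199,"z":-0.027,"spin":1.1}]'
```

```text
t: 10.98
eef_pos: [627.1, 91.9, 28.9]
tcp_rot: [-3.14, -0.0, -1.367]
ft_force: [0.5, -0.2, -1.6]
opening: 0.467
```

```bash
python3 -m handwheel '[{"hand":0.03,"x":0,"y":0,"z":-0.001,"spin":0},{"hand":0.05,"x":0,"y":0,"z":-0.001,"spin":0},{"hand":0.062,"x":0,"y":0,"z":-0.001,"spin":0},{"hand":0.062,"x":0,"y":0,"z":-0.001,"spin":0},{"hand":0.062,"x":0,"y":0,"z":0.005,"spin":0},{"hand":0.062,"x":0,"y":0,"z":0.035,"spin":0},{"hand":0.08,"x":0,"y":0,"z":0.075,"spin":0},{"hand":0.095,"x":0,"y":0.03,"z":0.1,"spin":-0.5},{"hand":0.095,"x":-0.01,"y":0.07,"z":0.1,"spin":-1.5},{"hand":0.095,"x":-0.022,"y":0.11,"z":0.1,"spin":-1.9},{"hand":0.095,"x":-0.022,"y":0.15,"z":0.1,"spin":-1.9},{"hand":0.095,"x":-0.022,"y":0.185,"z":0.1,"spin":-1.9},{"hand":0.095,"x":-0.022,"y":0.2,"z":0.1,"spin":-1.9},{"hand":0.095,"x":-0.022,"y":0.2,"z":0.09,"spin":-1.9},{"hand":0.095,"x":-0.022,"y":0.2,"z":0.09,"spin":-1.9}]'
python3 - <<'E'
from h import *
c=read_camera("wrist")
c2=read_camera("scene")
cv2.imwrite("pics/s5.png",np.vstack([c["img"][150:400,:],cv2.resize(c2["img"][130:260,230:450],(640,378))])[:600,:,::-1])
H=hsv(c2);M=np.zeros(H.shape[:2],np.uint8);M[190:245,310:365]=1
for q in blobs(cv2.morphologyEx(cv2.inRange(H,(4,70,60),(18,200,240))*M,cv2.MORPH_CLOSE,np.ones((5,5))),60):print("sink scene",rect(c2,q,38))
E
```

```text
t: 12.23
eef_pos: [603.9, 291.6, 116.4]
tcp_rot: [3.139, -0.001, -1.532]
ft_force: [0.0, -0.3, 0.2]
opening: 0.999
sink scene [640.3, 83.1, 79.0, 78.5, -78.1]
```

View pics/s5.png

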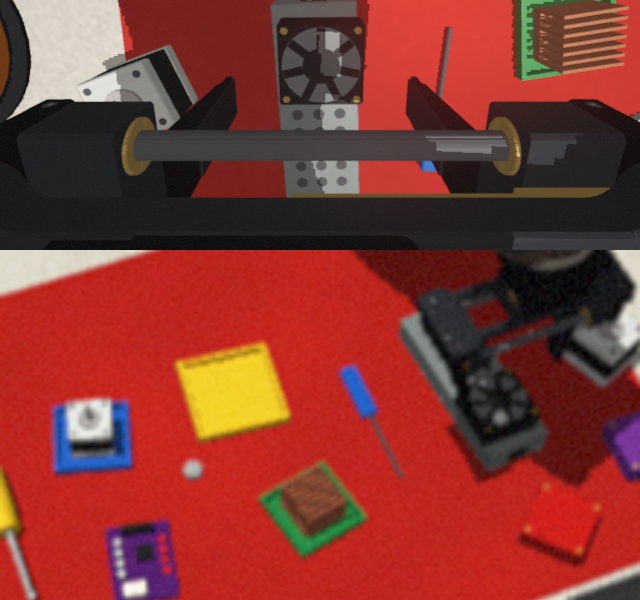

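The picture shows the fan centred between the fingers at (320,60), and the motor (90,435) and sink (313,500) upright in their nests.

```bash
python3 -m handwheel '[{"hand":0.09,"x":0.0,"y":0,"z":-0.03,"spin":0},{"hand":0.09,"x":0.0,"y":0,"z":-0.05,"spin":0},{"hand":0.09,"x":0.0,"y":0,"z":-0.061,"spin":0},{"hand":0.09,"x":0.0,"y":0,"z":-0.066,"spin":0},{"hand":0.075,"x":0,"y":0,"z":-0.066,"spin":0},{"hand":0.066,"x":0,"y":0,"z":-0.066,"spin":0},{"hand":0.062,"x":0,"y":0,"z":-0.066,"spin":0},{"hand":0.056,"x":0,"y":0,"z":-0.066,"spin":0},{"hand":0.045,"x":0,"y":0,"z":-0.066,"spin":0},{"hand":0.045,"x":0,"y":0,"z":-0.066,"spin":0},{"hand":0.045,"x":0,"y":0,"z":-0.066,"spin":0},{"hand":0.045,"x":0,"y":0,"z":-0.066,"spin":0}]'
```

```text
t: 13.33
eef_pos: [605.0, 291.8, 52.9]
tcp_rot: [-3.141, 0.0, -1.533]
ft_force: [-0.3, -1.1, 6.3]
opening: 0.63
```

```bash
python3 -m handwheel '[{"hand":0.045,"x":0,"y":0,"z":0.01,"spin":0},{"hand":0.045,"x":0,"y":0,"z":0.03,"spin":0},{"hand":0.045,"x":-0.006,"y":-0.01,"z":0.05,"spin":0},{"hand":0.045,"x":-0.018,"y":-0.03,"z":0.06,"spin":-0.2},{"hand":0.045,"x":-0.033,"y":-0.056,"z":0.06,"spin":-0.5},{"hand":0.045,"x":-0.049,"y":-0.083,"z":0.06,"spin":-0.8},{"hand":0.045,"x":-0.065,"y":-0.111,"z":0.06,"spin":-1.1},{"hand":0.045,"x":-0.081,"y":-0.139,"z":0.06,"spin":-1.4},{"hand":0.045,"x":-0.097,"y":-0.167,"z":0.06,"spin":-1.6},{"hand":0.045,"x":-0.113,"y":-0.194,"z":0.05,"spin":-1.6},{"hand":0.045,"x":-0.125,"y":-0.214,"z":0.035,"spin":-1.6},{"hand":0.045,"x":-0.1305,"y":-0.2235,"z":0.02,"spin":-1.6},{"hand":0.045,"x":-0.1305,"y":-0.2235,"z":0.005,"spin":-1.6},{"hand":0.045,"x":-0.1305,"y":-0.2235,"z":-0.01,"spin":-1.6},{"hand":0.045,"x":-0.1305,"y":-0.2235,"z":-0.018,"spin":-1.6},{"hand":0.045,"x":-0.1305,"y":-0.2235,"z":-0.022,"spin":-1.6},{"hand":0.045,"x":-0.1305,"y":-0.2235,"z":-0.025,"spin":-1.6},{"hand":0.045,"x":-0.1305,"y":-0.2235,"z":-0.027,"spin":-1.6},{"hand":0.045,"x":-0.1305,"y":-0.2235,"z":-0.027,"spin":-1.6},{"hand":0.045,"x":-0.1305,"y":-0.2235,"z":-0.027,"spin":-1.6}]'
```

```text
t: 15.0
eef_pos: [474.6, 68.3, 25.7]
tcp_rot: [-3.141, 0.0, -1.672]
ft_force: [-0.1, 0.2, -1.0]
opening: 0.626
```

```bash
python3 -m handwheel '[{"hand":0.06,"x":0,"y":0,"z":0,"spin":0},{"hand":0.074,"x":0,"y":0,"z":0,"spin":0},{"hand":0.074,"x":0,"y":0,"z":0,"spin":0},{"hand":0.074,"x":0,"y":0,"z":0.005,"spin":0},{"hand":0.074,"x":0,"y":0,"z":0.035,"spin":0},{"hand":0.08,"x":0,"y":0,"z":0.075,"spin":0},{"hand":0.095,"x":0,"y":0.02,"z":0.11,"spin":0.5},{"hand":0.095,"x":0.01,"y":0.06,"z":0.14,"spin":1},{"hand":0.095,"x":0.025,"y":0.1,"z":0.17,"spin":2},{"hand":0.095,"x":0.025,"y":0.14,"z":0.18,"spin":2.1},{"hand":0.095,"x":0.025,"y":0.18,"z":0.18,"spin":2.1},{"hand":0.095,"x":0.025,"y":0.21,"z":0.18,"spin":2.1},{"hand":0.095,"x":0.025,"y":0.223,"z":0.18,"spin":2.1},{"hand":0.095,"x":0.025,"y":0.223,"z":0.18,"spin":2.1},{"hand":0.095,"x":0.025,"y":0.223,"z":0.18,"spin":2.1}]'
python3 - <<'E'
from h import *
c=read_camera("wrist");np.save("w6.npy",c,allow_pickle=True)
c2=read_camera("top")
a=cv2.resize(c["img"][20:260,200:440],(480,480));b=cv2.resize(c2["img"][170:310,260:400],(320,320))
o=np.zeros((480,800,3),np.uint8);o[:,:480]=a;o[:320,480:]=b
cv2.imwrite("pics/w6.png",o[:,:,::-1])
E
```

```text
t: 16.25
eef_pos: [498.7, 291.6, 205.0]
tcp_rot: [3.141, -0.0, -1.487]
ft_force: [-0.6, -0.4, -0.4]
opening: 1.001
```

View pics/w6.png

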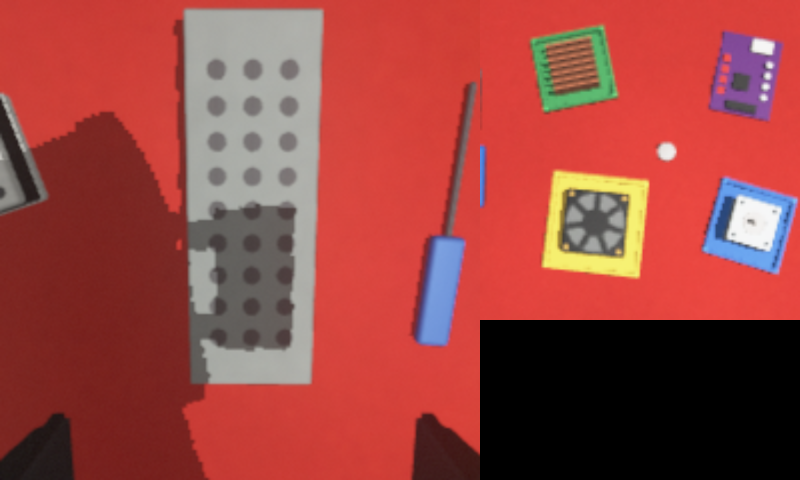

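The three small parts sit centred in their nests. The supply outline runs (183,11), (323,11), (311,383), (192,383).

Run:
```python
from h import *
c=np.load("w6.npy",allow_pickle=True).item()
p=ray(c,np.array([(183,11),(323,11),(311,383),(192,383)])/2+(199.75,19.75),30)[:,:2]
e=[np.hypot(*(p[(i+1)%4]-p[i])).round(1) for i in range(4)];d=p[0]-p[3]+p[1]-p[2]
print(p.mean(0).round(1),e,np.degrees(np.arctan2(d[1],d[0])).round(1)); s=state(); print(s["eef_pos"],np.degrees(s["tcp_rot"][2]))
```

```text
[555.2 291.5] [np.float64(63.5), np.float64(177.3), np.float64(62.6), np.float64(177.3)] 4.8
[499.08368183 290.16185343 205.06310398] -85.36464010345593
```

```bash
python3 -m handwheel '[{"hand":0.095,"x":0.03,"y":0.001,"z":-0.02,"spin":0},{"hand":0.095,"x":0.0555,"y":0.001,"z":-0.05,"spin":0},{"hand":0.095,"x":0.0555,"y":0.001,"z":-0.09,"spin":0},{"hand":0.095,"x":0.0555,"y":0.001,"z":-0.13,"spin":0},{"hand":0.095,"x":0.0555,"y":0.001,"z":-0.16,"spin":0},{"hand":0.095,"x":0.0555,"y":0.001,"z":-0.175,"spin":0},{"hand":0.095,"x":0.0555,"y":0.001,"z":-0.1815,"spin":0},{"hand":0.08,"x":0.0555,"y":0.001,"z":-0.1815,"spin":0},{"hand":0.07,"x":0.0555,"y":0.001,"z":-0.1815,"spin":0},{"hand":0.066,"x":0.0555,"y":0.001,"z":-0.1815,"spin":0},{"hand":0.06,"x":0.0555,"y":0.001,"z":-0.1815,"spin":0},{"hand":0.05,"x":0.0555,"y":0.001,"z":-0.1815,"spin":0},{"hand":0.05,"x":0.0555,"y":0.001,"z":-0.1815,"spin":0},{"hand":0.05,"x":0.0555,"y":0.001,"z":-0.1815,"spin":0},{"hand":0.05,"x":0.0555,"y":0.001,"z":-0.1815,"spin":0}]'
```

```text
t: 17.6
eef_pos: [555.1, 292.2, 24.7]
tcp_rot: [-3.14, 0.0, -1.489]
ft_force: [-1.8, -1.5, 7.8]
opening: 0.672
```

```bash
python3 -m handwheel '[{"hand":0.05,"x":0,"y":0,"z":0.006,"spin":0},{"hand":0.05,"x":0,"y":0,"z":0.018,"spin":0},{"hand":0.05,"x":0,"y":0,"z":0.035,"spin":0},{"hand":0.05,"x":0,"y":0,"z":0.06,"spin":0},{"hand":0.05,"x":0,"y":0,"z":0.085,"spin":0},{"hand":0.05,"x":0,"y":-0.005,"z":0.105,"spin":0},{"hand":0.05,"x":0,"y":-0.018,"z":0.115,"spin":0},{"hand":0.05,"x":0,"y":-0.04,"z":0.12,"spin":-0.2},{"hand":0.05,"x":0,"y":-0.065,"z":0.12,"spin":-0.4},{"hand":0.05,"x":0,"y":-0.092,"z":0.12,"spin":-0.6},{"hand":0.05,"x":-0.001,"y":-0.12,"z":0.12,"spin":-0.8},{"hand":0.05,"x":-0.002,"y":-0.148,"z":0.12,"spin":-1},{"hand":0.05,"x":-0.003,"y":-0.176,"z":0.12,"spin":-1.2},{"hand":0.05,"x":-0.004,"y":-0.204,"z":0.12,"spin":-1.4},{"hand":0.05,"x":-0.005,"y":-0.232,"z":0.12,"spin":-1.6},{"hand":0.05,"x":-0.006,"y":-0.26,"z":0.12,"spin":-1.8},{"hand":0.05,"x":-0.007,"y":-0.288,"z":0.12,"spin":-2},{"hand":0.05,"x":-0.008,"y":-0.31,"z":0.12,"spin":-2.2},{"hand":0.05,"x":-0.008,"y":-0.325,"z":0.12,"spin":-2.3},{"hand":0.05,"x":-0.008,"y":-0.33,"z":0.12,"spin":-2.3}]'
```

```text
t: 19.27
eef_pos: [546.0, -40.4, 143.5]
tcp_rot: [3.141, -0.0, -1.693]
ft_force: [0.9, -0.6, -5.1]
opening: 0.666
```

```bash
python3 -m handwheel '[{"hand":0.05,"x":0,"y":-0.01,"z":0,"spin":-0.1},{"hand":0.05,"x":0,"y":-0.03,"z":0,"spin":-0.2},{"hand":0.05,"x":0,"y":-0.056,"z":0,"spin":-0.3},{"hand":0.05,"x":-0.001,"y":-0.084,"z":0,"spin":-0.4},{"hand":0.05,"x":-0.001,"y":-0.112,"z":0,"spin":-0.5},{"hand":0.05,"x":-0.001,"y":-0.14,"z":0,"spin":-0.6},{"hand":0.05,"x":-0.0015,"y":-0.168,"z":0,"spin":-0.6},{"hand":0.05,"x":-0.0015,"y":-0.196,"z":0,"spin":-0.6},{"hand":0.05,"x":-0.0015,"y":-0.224,"z":0,"spin":-0.6},{"hand":0.05,"x":-0.0015,"y":-0.25,"z":0,"spin":-0.6},{"hand":0.05,"x":-0.0015,"y":-0.27,"z":-0.01,"spin":-0.6},{"hand":0.05,"x":-0.0015,"y":-0.2815,"z":-0.025,"spin":-0.6},{"hand":0.05,"x":-0.0015,"y":-0.2815,"z":-0.045,"spin":-0.6},{"hand":0.05,"x":-0.0015,"y":-0.2815,"z":-0.065,"spin":-0.6},{"hand":0.05,"x":-0.0015,"y":-0.2815,"z":-0.08,"spin":-0.6},{"hand":0.05,"x":-0.0015,"y":-0.2815,"z":-0.09,"spin":-0.6},{"hand":0.05,"x":-0.0015,"y":-0.2815,"z":-0.09,"spin":-0.6},{"hand":0.05,"x":-0.0015,"y":-0.2815,"z":-0.09,"spin":-0.6}]'
python3 - <<'E'
from h import *
c=read_camera("wrist");c2=read_camera("top")
o=np.vstack([c["img"][100:320],cv2.resize(c2["img"][160:310,400:590],(456,360)) if 0 else cv2.copyMakeBorder(cv2.resize(c2["img"][160:310,400:590],(456,360)),0,0,0,184,0)])
cv2.imwrite("pics/w7.png",o[:,:,::-1])
E
```

```text
t: 20.77
eef_pos: [545.3, -319.2, 53.6]
tcp_rot: [3.141, 0.0, -1.742]
ft_force: [0.8, 0.4, -4.1]
opening: 0.673
```

View pics/w7.png

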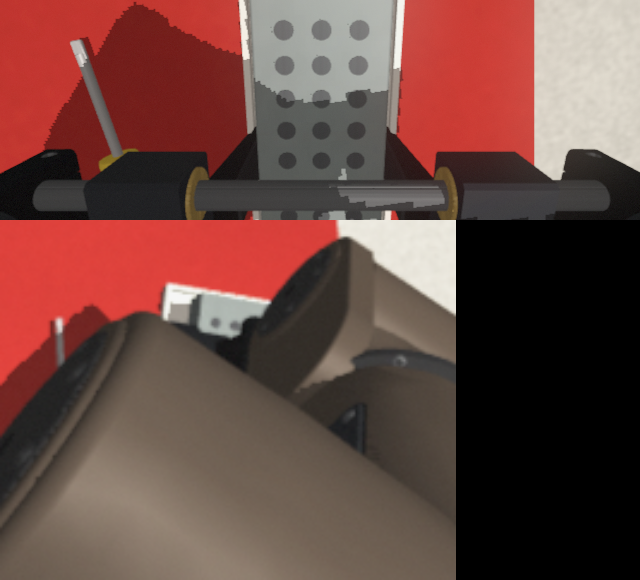

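The supply (320,60) lies parallel to and centred across the white tray, level. I'll lower it.

```bash
python3 -m handwheel '[{"hand":0.05,"x":0,"y":0,"z":-0.01,"spin":0},{"hand":0.05,"x":0,"y":0,"z":-0.017,"spin":0},{"hand":0.05,"x":0,"y":0,"z":-0.022,"spin":0},{"hand":0.05,"x":0,"y":0,"z":-0.025,"spin":0},{"hand":0.05,"x":0,"y":0,"z":-0.026,"spin":0},{"hand":0.05,"x":0,"y":0,"z":-0.026,"spin":0},{"hand":0.05,"x":0,"y":0,"z":-0.026,"spin":0}]'
```

```text
t: 21.45
eef_pos: [545.1, -319.3, 27.6]
tcp_rot: [3.141, 0.0, -1.742]
ft_force: [-1.9, 0.5, -1.2]
opening: 0.67
```

Touching down (the load has gone). I'll release, lift, and clear out to the start side so that I can look.

```bash
python3 -m handwheel '[{"hand":0.066,"x":0,"y":0,"z":0,"spin":0},{"hand":0.078,"x":0,"y":0,"z":0,"spin":0},{"hand":0.078,"x":0,"y":0,"z":0,"spin":0},{"hand":0.078,"x":0,"y":0,"z":0.005,"spin":0},{"hand":0.078,"x":0,"y":0,"z":0.03,"spin":0},{"hand":0.08,"x":0,"y":0,"z":0.07,"spin":0},{"hand":0.095,"x":0,"y":0,"z":0.11,"spin":0},{"hand":0.095,"x":-0.02,"y":-0.02,"z":0.14,"spin":0},{"hand":0.095,"x":-0.05,"y":-0.04,"z":0.17,"spin":0},{"hand":0.095,"x":-0.08,"y":-0.06,"z":0.19,"spin":0},{"hand":0.095,"x":-0.11,"y":-0.08,"z":0.2,"spin":0},{"hand":0.095,"x":-0.14,"y":-0.1,"z":0.2,"spin":0},{"hand":0.095,"x":-0.17,"y":-0.13,"z":0.2,"spin":0},{"hand":0.095,"x":-0.2,"y":-0.16,"z":0.2,"spin":0},{"hand":0.095,"x":-0.23,"y":-0.19,"z":0.2,"spin":0},{"hand":0.095,"x":-0.26,"y":-0.21,"z":0.2,"spin":0},{"hand":0.095,"x":-0.28,"y":-0.23,"z":0.2,"spin":0},{"hand":0.095,"x":-0.28,"y":-0.23,"z":0.2,"spin":0},{"hand":0.095,"x":-0.28,"y":-0.23,"z":0.2,"spin":0}]'
python3 - <<'E'
from h import *
c2=read_camera("top");c=read_camera("scene")
o=np.vstack([cv2.resize(c2["img"][160:310,270:540],(540,300)),cv2.resize(c["img"][150:300,140:410],(540,300))])
cv2.imwrite("pics/f.png",o[:,:,::-1])
for nm,k in (("top",c2),("scene",c)):
    H=hsv(k)
    for q in blobs(cv2.inRange(H,*R["purple"]),150):
        u=q.reshape(-1,2).mean(0)
        if abs(u[0]-(376 if nm=="top" else 279))<15: print("board",rect(k,q,9))
    M=np.zeros(H.shape[:2],np.uint8)
    a=(450,180,520,295) if nm=="top" else (155,195,215,290)
    M[a[1]:a[3],a[0]:a[2]]=1
    for q in blobs(cv2.inRange(H,(0,0,60),(179,70,185))*M,300): print("psu",rect(k,q,33))
E
```

```text
t: 23.03
eef_pos: [264.1, -550.1, 227.8]
tcp_rot: [-3.141, -0.0, -1.745]
ft_force: [0.2, 0.5, 0.2]
opening: 0.994
board [619.8, -76.8, 78.3, 58.0, -11.4]
psu [544.0, -310.9, 195.4, 82.8, -9.8]
board [622.5, -81.0, 78.3, 57.7, -11.8]
psu [552.1, -315.9, 193.1, 74.6, -9.3]
```

View pics/f.png

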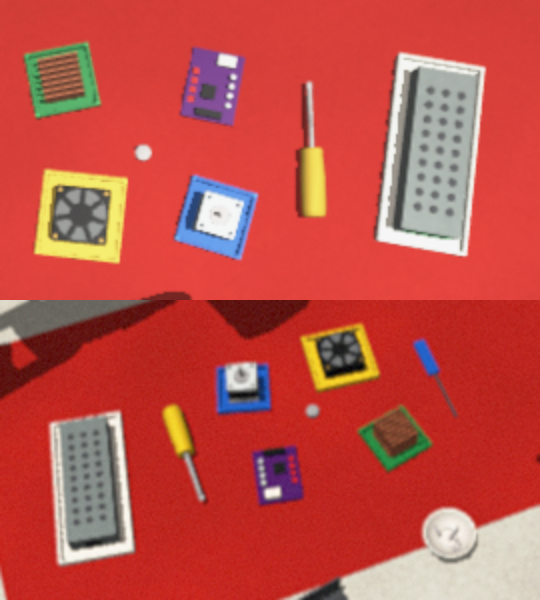

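All four parts lie upright in their own nests and the board is unmoved. One quick number for the supply's top face (top crop, centre about (438,151)), then I hand in.

Run:
```python
from h import *
from cell import job_done
c=read_camera("top"); p=ray(c,np.array([(413,65),(478,72),(463,238),(400,230)])/2+(269.75,159.75),33)[:,:2]
m=p.mean(0); print(m, p.round(0).tolist())
d=m-np.array([545.5,-319.5]); print(d)
if np.hypot(*d)<12: print(job_done())
```

```text
[ 545.68537483 -317.30928062] [[639.0, -296.0], [632.0, -366.0], [452.0, -337.0], [460.0, -271.0]]
[0.18537483 2.19071938]
the job is handed in; nothing more can be done
None
```

The motor, heat sink, fan and power supply were each gripped, carried and set down in their own nests, and the job was handed in. It used about 23 s of the 128 s. No verdict is reported, so the result rests on my own checks.

- **Motor:** measured about 1 to 2 mm from the centre of the blue nest in both views.
- **Power supply:** its top face measured about 2 mm from the centre of the white tray. A first colour-mask estimate put it up to 9 mm off. That mask was oversized, at 195 mm long against 180 mm, because it took in a side or shadow, so I went by the top-face corners.
- **Heat sink and fan:** the pictures show both upright and centred in the green and yellow nests. I did not measure the fan after placing it. The heat sink's one mask measurement from the scene camera was unusable, because it took in more than the top face. The tool was within 1 mm of each measured nest centre just before release.
- **Board and robot:** the circuit board measured where it was at the start, to within 0.2 mm. The arm was clear of everything at hand-in.

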